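# Set the shaft lock of an autosampler tray drive

### The job

Lock the shaft of the sample tray drive: push the upright pin on the slotted disc round until the slot lines up with the lock bar, then push the bar by its upright tab through the slot until the bar is fully home, with the tab up against the strap of its guide and the nose in the keeper beyond the disc. Only push: do not lift the bar out of its guide, and leave the other things on the bench and on the deck where they are.

Things in the scene. Friction and masses are not known exactly. Their poses are not given: they have to be found in the camera images.
- shaft_lock: the fixed shaft lock: a white deck plate 325 x 160 mm with dark steel fittings. Origin on the bench under the disc's axis, z up, x along the lock bar's line of travel, from guide (-x side) to keeper (+x side). The deck spans x -230 to +95 and y -80 to +80 mm, its top at z 15 mm. All x, y, z given in words below are in this frame
- strap (a point): middle of the top of the strap, 41 mm wide and 16 mm long, that bridges the front end of the bar's guide at x -66 to -50 mm, top at z 45 mm. The guide is a channel open on top, x -216 to -46 mm, 29 mm wide over its walls (17 mm inside), wall tops at z 30 mm
- keeper (a point): middle of the top of the keeper, a bridge beyond the disc at x 48 to 72 mm, 41 mm wide, top at z 46 mm, its opening 21 mm wide
- lock_disc (a joint): angle of the steel slotted disc about its vertical axis, rad, growing counter-clockwise from above. At 0 and +-3.14 the slot lies along the bar's line (x of shaft_lock). No end stops, friction about 0.06 N m, stays where it is left. The disc is 84 mm across, its top at z 37 mm; the slot, 20 mm wide, open on top, with chamfered mouths, runs right across through the centre
- disc_centre (a point): point on the disc's axis at its top face, z 37 mm; its x axis points along the slot and turns with the disc
- disc_pin (a point): centre of the top of the disc's one upright round pin: 12 mm thick, from the disc's top (z 37 mm) up to z 85 mm, 31 mm from the axis, square to the slot; in the frame of shaft_lock its direction from the axis is (joint value - 1.571) rad
- lock_bar: loose steel bar lying in the guide, about 0.25 kg, 14 mm wide, 12 mm high; x points to the nose. Origin on its underside below the tab; it reaches 146 mm ahead (the last 20 mm taper to 6 mm wide) and 8 mm behind. It starts with its nose 8 to 20 mm short of the disc and slides with about 1 N of friction. Home: origin at x -70 mm, tab against the strap, nose at x +76 mm, just out of the keeper
- bar_tab (a point): centre of the bar's upright tab, above the bar's origin: a flat plate 8 mm thick along the bar, 30 mm wide across it and 41 mm high, from z 39 to 80 mm above the bench; push on its rear (-x) face
- bar_nose (a point): middle of the bar's nose end, 6 mm above its underside
- vial_jar: bystander: small amber jar standing on the deck beside the guide, 32 mm across, 55 mm high; origin under it
- thumb_nut: bystander: steel thumb nut lying on the deck near the keeper, 24 mm across, 16 mm high; origin under it
- spanner: bystander: spanner lying on the bench, 150 mm long
- driver: bystander: screwdriver lying on the bench on the robot's side of the deck, 170 mm long
- beaker: bystander: glass beaker, 70 mm across, 90 mm high, origin under it
- solvent_bottle: bystander: amber bottle, 72 mm across, 130 mm high, beyond the keeper end of the deck, origin under it
- parts_tray: bystander: white two-part tray on the bench, 100 x 70 x 30 mm, origin under it
Not all that is in view belongs to the job. What is meant by the lock_bar is not green or yellow, and is the smaller of those in its own colour.

How it is judged:
On the way, in this order (a step that is already met when the one before it is completed fails the run):
1. the disc's slot lines up with the bar, within 0.12 rad (angle between the x axis of disc_centre and the x axis of shaft_lock, either way round below 0.12 rad), for 0.2 s.
2. the bar is pushed through the disc into the keeper (x of bar_nose in the frame of shaft_lock above 0.069 m), for 0.2 s.
At the end, for the whole second after the job is handed in: the bar lies at rest through the aligned slot, within 7 mm of fully home (nose at x above 69 mm in the frame of shaft_lock, within 9 mm of the line and below 36 mm), bar within 0.1 rad and slot within 0.12 rad of the line of travel (x of bar_nose in the frame of shaft_lock above 0.069 m and y of bar_nose in the frame of shaft_lock between -0.009 and 0.009 m and z of bar_nose in the frame of shaft_lock below 0.036 m and x of lock_bar in the frame of shaft_lock above -0.077 m and angle between the x axis of lock_bar and the x axis of shaft_lock, either way round below 0.1 rad and angle between the x axis of disc_centre and the x axis of shaft_lock, either way round below 0.12 rad and linear speed of lock_bar below 0.01 m/s); the robot touches nothing.
It fails at once if the bar is lifted or tipped up out of its guide (tab or nose more than 12 mm up, or tilted over 0.2 rad) (height (world z) of bar_tab above 0.0715 m or height (world z) of bar_nose above 0.04 m or angle between lock_bar's own z axis and vertical above 0.2 rad).
It fails at once if a bystander is moved more than 20 mm (distance of any of vial_jar, thumb_nut, spanner, driver, beaker, solvent_bottle, parts_tray from where it was at the start of the episode above 0.02 m).
It fails at once if an upright bystander is tipped (angle between any of vial_jar, beaker, solvent_bottle's own z axis and vertical above 0.5 rad).
It also fails if it takes over 48 s, if anything falls off the work surface, if the arm or the gripper's body presses on something with over 40 N, if the wrist force passes 120 N, or if a joint passes its speed limit or range.

### The arm

A 7-joint arm with a two-finger parallel gripper is mounted at the origin on the work surface. World frame = base frame: x ahead of the robot, y to its left, z up, the work surface at z = 0. Lengths are in m, angles in rad, forces in N, time in s.
With the tool pointing down it reaches from about 0.425 to 0.925 m from the base axis. Payload 6.8 kg.
Tool frame: the origin (TCP) lies between the finger pads; the fingertips stand 14 mm ahead of it and the grasp point (between the pads) lies 5 mm behind it; z points along the fingers, y is the line along which they close (so a half turn about z gives the same grasp; the last joint's range is limited). The gripper opens to 85 mm and grips with 20 to 120 N. Pads are 22 mm wide; open, the fingers measure 114 mm over their backs; the gripper's body (76 mm by 85 mm) begins 54 mm behind the grasp point. The pads swing forward as they close: fully open they stand 13 mm farther back than shut.
Start: joints at [1.218, 0.477, 0.022, 1.555, -0.011, 1.109, -0.083], TCP at [0.164, -0.655, 0.245] pointing down, gripper open.
Joint ranges: [-2.96, 2.96], [-0.34, 2.1], [-1.41, 1.46], [0.24, 2.44], [-1.37, 4.51], [0.17, 1.92], [-2.96, 2.96]. Speed limits (rad/s): [2.39, 2.39, 3.14, 3.14, 3.14, 3.14, 3.14].

### API

Orientations are given as a rotation vector (axis times angle).
In Python, from bench import r, eyes, ticket gives the robot as it stands. The module is installed in compiled form; this text tells all that it offers.
- The arm moves only by the tool arm_command, never from a script. Its argument "plan" is text: rows parted by semicolons, each of 4 numbers parted by spaces: the shift along the tool's x, y, z in m, then the turn about the tool's z in degrees. In form: tx ty tz yaw; .... A call has 1 to 20 rows; each row shifts and turns the commanded pose from where the row before left it, along the tool's axes as they then stand; what a row does not reach is not made up. A row lasts 1/8 s, in which the tool goes at most 62.5 mm and 10.7 degrees, less where a joint would pass 70% of its speed; a pose out of reach is approached as far as the arm can. A call is refused whole if a number of a shift passes 0.0625 or a number of a turn 10.7, either way. A call with a gripper value outside its range is refused whole. "hand" is the closure, from -1 (fully open) to 1 (shut), set as the call begins (left out, the last holds). The fingers move at their own pace and stop on an object; "grip_force" is the grip in N (left out, the last holds). Time passes only in rows, so rows that do not move let the fingers close. It gives the time, the measured TCP pose, the force, the opening and the grip force at its end, in the units of the state.
- r.get_obs(): the state, without advancing time (a new reading comes with each control period).
- eyes.grab_frame(name): name is "scene" or "top" or "wrist"; returns (picture, depth): 480x640x3 uint8, red, green, blue; 480x640 float32, m along the optical axis (not along the pixel's ray), 0 where there is no reading.
- eyes.calibration(name): a dict with "fov_y" (degrees; the focal length in pixels is half the picture's height over the tangent of half this angle, whatever the lens; pixels are square), "cx", "cy" (the principal point, pixels), "origin" and "attitude" of the camera in the world; the wrist camera has in their place "tool_from_camera" (4x4, takes a point from camera to tool coordinates, whose origin is the TCP and whose axes are the flange's). Camera axes: x right, y up, looking along -z (the intrinsics and any distortion apply to the point x, -y, -z); pixel columns grow to the right and rows downward; lengths in m; the calibration is good to about 2 mm. The wrist camera is an equidistant fisheye: a pixel r from the principal point sees the ray r / f radians off the axis. A picture is of the moment at which its call begins: read the wrist's pose just before it. calibration takes no time and is no camera call.
- ticket.hand_in(): hands the job in; it is judged then, once.
The state is a dict: "clock": time; "joints": joint angles; "qvel": joint speeds; "tau": joint torques, N m; "tcp_pos": TCP position; "orientation": TCP orientation; "contact_force": force on the tool from outside, world axes, zero at the start; "moment": the same for the moment, N m; "grip_width": finger opening in m; "gripper_force": force on a finger pad.
Only numpy, scipy, OpenCV 4.12 (cv2) and the standard library are available. Lean on these libraries where they do the work, as an engineer would, in place of code of your own. Each camera call takes 0.05 s, during which the arm holds its last target. There are 200 camera calls.

## Working session

There is one attempt and no reset: what is moved stays moved. The work goes in short steps, Python scripts to look and compute and a tool call to move; the robot and the scene stay as the last step left them, time stands still between calls to the robot, and variables do not carry over. Pictures are saved under pics/ and viewed, at most 10 in all, crops included, and the job is handed in when it is done.

Besides the shell and the picture viewer there is one more tool, called after "Call:" in YAML: its name, and indented under it one key for each argument. arm_command: Moves the arm, as the interface text tells. Its arguments: {"type":"object","properties":{"plan":{"type":"string"},"hand":{"type":"number"},"grip_force":{"type":"number"}},"required":["plan"]}

```bash
mkdir -p pics
cat > h.py <<'E'
import numpy as np, cv2
from bench import r, eyes, ticket
from scipy.spatial.transform import Rotation as R
def att(a):
    a=np.array(a,float)
    return a if a.shape==(3,3) else (R.from_rotvec(a).as_matrix() if a.size==3 else R.from_quat(a).as_matrix())
def world(name,px,z):
    c=eyes.calibration(name); f=240/np.tan(np.radians(c['fov_y'])/2)
    px=np.atleast_2d(np.array(px,float))
    d=np.c_[(px[:,0]-c['cx'])/f,-(px[:,1]-c['cy'])/f,-np.ones(len(px))]@att(c['attitude']).T
    o=np.array(c['origin']); return o+d*((z-o[2])/d[:,2])[:,None]
E
python3 - <<'E'
from h import *
for n in('top','scene'):
    p,d=eyes.grab_frame(n); cv2.imwrite(f'pics/{n}0.png',p[:,:,::-1]); np.save(f'pics/{n}0.npy',d); print(n,eyes.calibration(n))
o=r.get_obs();print(o['tcp_pos'],o['orientation'],o['clock'])
E
```

```text
top {'fov_y': 57.57588515879659, 'cx': 326.4846036401711, 'cy': 242.73342184237262, 'origin': array([ 0.39095065, -0.04295626,  1.11142177]), 'attitude': array([ 0.12984934, -0.07974689, -1.56026973])}
scene {'fov_y': 43.49918072977881, 'cx': 318.0660913588788, 'cy': 239.1471454235307, 'origin': array([ 1.01847285, -0.72723769,  1.04710752]), 'attitude': array([0.70013631, 0.23170354, 0.55898405])}
[ 0.16344578 -0.65437866  0.24441891] [-3.11644042e+00 -3.83402529e-01  5.63059129e-04] 0.1
```

View pics/top0.png

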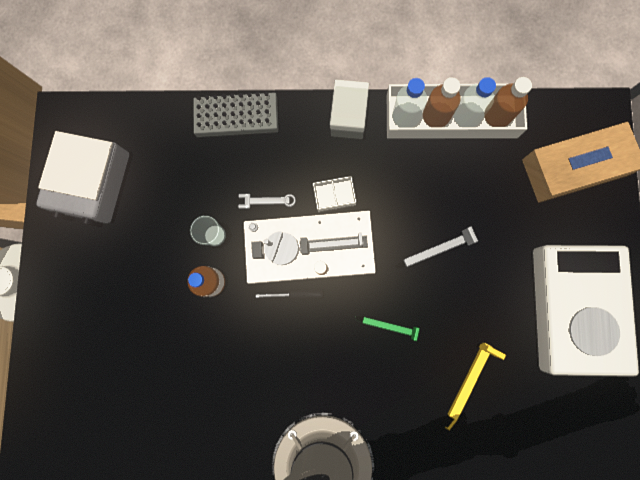

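View pics/scene0.png

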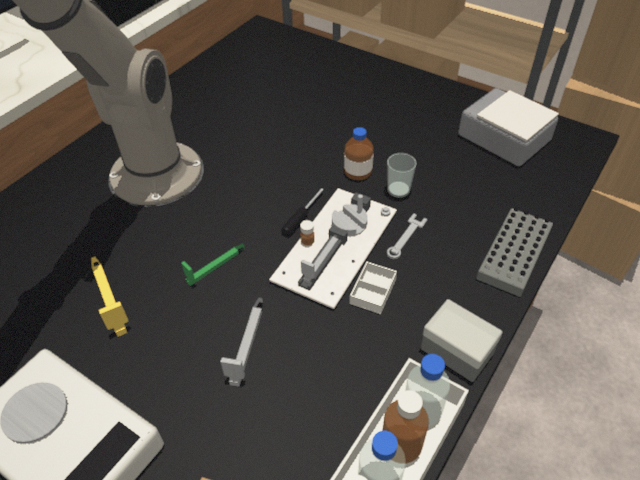

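Bar candidates in the top view: grey in the guide (335,241), larger grey loose on the bench (440,247), green (390,327), yellow (475,385). The grey one in the guide fits, since it is the smaller of the two greys. I'll confirm it in one crop that combines both views.

Run:
```python
import cv2,numpy as np
a=cv2.imread('pics/top0.png')[200:300,235:385]; b=cv2.imread('pics/scene0.png')[180:310,260:410]
a=cv2.resize(a,(0,0),fx=5,fy=5,interpolation=cv2.INTER_CUBIC)[:, :750]
cv2.imwrite('pics/c1.png',a)
cv2.imwrite('pics/c2.png',cv2.resize(b,(0,0),fx=4.5,fy=4.5,interpolation=cv2.INTER_CUBIC))
```

```text
(no output)
```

View pics/c1.png

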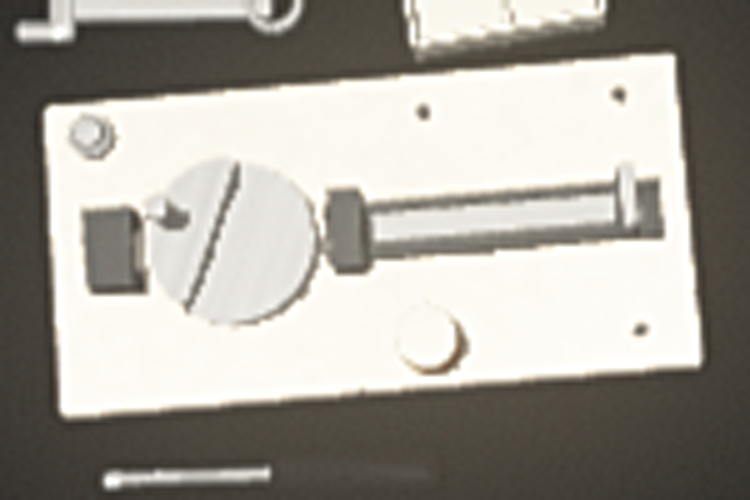

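View pics/c2.png

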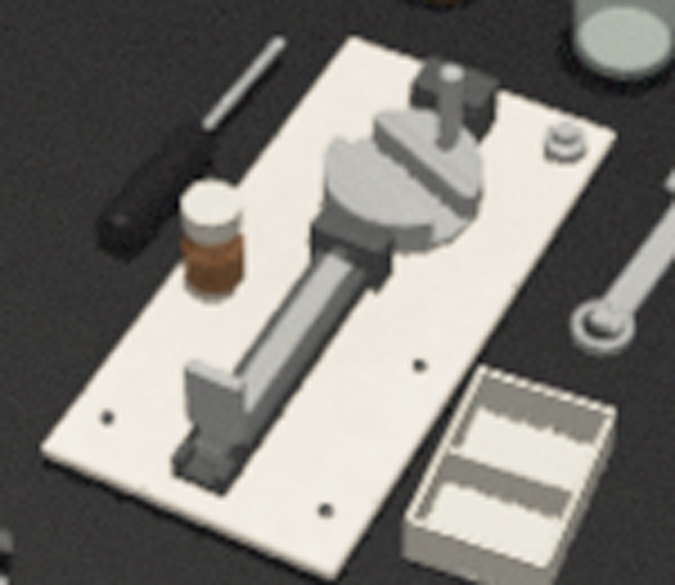

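The crop confirms it: the lock bar is the light bar in the guide, with its tab at crop (627,195). The disc is at (235,240), the slot runs (238,165)–(188,308), the pin top is at about (155,207) and the keeper is at (113,250). Next I'll get the metric poses.

```bash
cat > m.py <<'E'
from h import *
p=cv2.imread('pics/top0.png'); 
m=(p.min(2)>190).astype(np.uint8); m[:205]=0;m[290:]=0;m[:,:240]=0;m[:,380:]=0
c=max(cv2.findContours(m,0,2)[0],key=cv2.contourArea).reshape(-1,2)
w=world('top',c,0.015)[:,:2]
(cx,cy),s,a=cv2.minAreaRect((w*1000).astype(np.float32)); print(cx,cy,s,a)
b=cv2.boxPoints(((cx,cy),s,a))
q=np.array([[45,105],[673,55],[703,367],[62,415]])/5+[235,200]-.4
Q=world('top',q,0.015)[:,:2]; print('corners',Q)
ex=(Q[0]-Q[1])+(Q[3]-Q[2]); ex/=np.linalg.norm(ex); ey=np.array([-ex[1],ex[0]])
print('yaw',np.degrees(np.arctan2(ex[1],ex[0])))
O=Q.mean(0)+ex*0.0675; print('origin from corners',O)
f=lambda x,y,z: world('top',np.array([[x,y]])/5+[235,200]-.4,z)[0,:2]
def L(P): P=P-O; return (P@np.array([ex,ey]).T*1000).round(1)
for n,x,y,z in [('disc',235,240,.037),('pin',157,208,.085),('s1',238,165,.037),('s2',188,308,.037),('tab',627,193,.08),('strap',346,228,.045),('keeper',112,250,.046),('jar',428,338,.055),('nut',92,135,.031)]:
    P=f(x,y,z);print(n,P.round(4),L(P))
d=np.load('pics/top0.npy')
E
python3 m.py
python3 - <<'E'
from h import *
f=lambda x,y,z: world('scene',np.array([[x,y]])/4.5+[260,180]-.4,z)[0,:2]
for n,x,y,z in [('pin',452,73,.085),('tabL',188,366,.08),('tabR',245,388,.08),('c',355,38,.015),('c',615,132,.015),('c',330,578,.015),('c',42,450,.015)]: print(n,f(x,y,z).round(4))
E
```

```text
528.8685913085938 38.64366149902344 (158.4209747314453, 322.48583984375) 5.172336578369141
corners [[ 0.59432137  0.20629836]
 [ 0.62156411 -0.11536022]
 [ 0.46250963 -0.12984586]
 [ 0.43579617  0.19206459]]
yaw 94.79241358149615
origin from corners [0.52290847 0.10555323]
disc [0.5224 0.1037] [-1.8  0.7]
pin [0.5317 0.1349] [ 28.5 -11.2]
s1 [0.5602 0.1031] [ -5.5 -36.9]
s2 [0.4883 0.1263] [23.6 32.8]
tab [ 0.5408 -0.089 ] [-195.4   -1.6]
strap [0.5277 0.0478] [-57.9   0. ]
keeper [0.516  0.1634] [58.2  2.1]
jar [0.4729 0.0062] [-94.8  58.1]
nut [0.5761 0.1782] [ 68.  -59.1]
pin [0.5327 0.1358]
tabL [ 0.5284 -0.0922]
tabR [ 0.558  -0.0886]
c [0.4382 0.1932]
c [0.5935 0.2072]
c [ 0.6237 -0.1179]
c [ 0.4666 -0.131 ]
```

Both views agree. The lock origin is at about (0.523, 0.1055) with yaw about 95°, and the disc joint is at about +69°. I'll push the pin clockwise in one straight push with the finger face set at the mean tangent, so the tool y axis goes at world -50°. First I turn the tool and travel with the gripper shut.

Call:
arm_command:
  plan: "0 0 0 -8.7;0 0 0 -8.7;0 0 0 -8.7;0.055 -0.0052 0 0;0.055 -0.0052 0 0;0.055 -0.0052 0 0;0.055 -0.0052 0 0;0.055 -0.0052 0 0;0.055 -0.0052 0 0;0.055 -0.0052 0 0;0.055 -0.0052 0 0;0.055 -0.0052 0 0;0.037 -0.044 0 0;0.037 -0.044 0 0;0.037 -0.044 0 0;0.037 -0.044 0 0;0.037 -0.044 0 0;0.037 -0.044 0 0;0.037 -0.044 0 0;0.037 -0.044 0 0"
  hand: 1

```text
clock: 2.6
tcp_pos: [0.5111, 0.1613, 0.2451]
orientation: [2.951, 1.077, -0.0]
contact_force: [0.7, 0.2, -0.2]
grip_width: 0.0002
gripper_force: 0.0
```

```bash
cat >> h.py <<'E'
O=np.array([.523,.1055]); a=np.radians(95); EX=np.array([np.cos(a),np.sin(a)]); EY=np.array([-EX[1],EX[0]])
def goto(x,y,z):
    "print tool shift to reach lock-frame mm x,y,z"
    o=r.get_obs(); Rm=R.from_rotvec(o['orientation']).as_matrix(); P=np.array(o['tcp_pos'])
    T=np.r_[O+EX*x/1000+EY*y/1000,z/1000]; d=P[:2]-O
    print('t',round(o['clock'],2),'local',(d@EX*1000).round(1),(d@EY*1000).round(1),'z',P[2].round(4),'ty deg',np.degrees(np.arctan2(Rm[1,1],Rm[0,1])).round(1),'F',np.round(o['contact_force'],1),'shift',((T-P)@Rm).round(4),'w',round(o['grip_width'],4))
E
python3 -c "
from h import *
goto(57,5.5,69)
print(world('top',[[199,279],[207,221]],.13)[0],world('top',[[207,228]],.09))"
```

```text
t 2.6 local 56.6 7.0 z 0.2451 ty deg -49.9 F [ 0.7  0.2 -0.2] shift [0.0015 0.0006 0.1761] w 0.0002
[0.43827293 0.27703229 0.13      ] [[0.56206524 0.27674646 0.09      ]]
```

Call:
arm_command:
  plan: "0.0015 0.0006 0.044 0;0 0 0.044 0;0 0 0.044 0;0 0 0.044 0;0 0 0 0;0 0.005 0 0;0 0.005 0 0;0 0.005 0 0;0 0.005 0 0;0 0.005 0 0;0 0.005 0 0;0 0.005 0 0;0 0.005 0 0;0 0 0 0"

```text
clock: 4.35
tcp_pos: [0.5388, 0.1283, 0.069]
orientation: [2.951, 1.075, -0.002]
contact_force: [-0.6, 0.5, -0.7]
grip_width: -0.0004
gripper_force: 0.0
```

Run:
```python
from h import *
goto(18,-21,69)
p,_=eyes.grab_frame('top'); a=cv2.resize(p[200:300,235:385,::-1],(0,0),fx=5,fy=5,interpolation=cv2.INTER_CUBIC)
p,_=eyes.grab_frame('scene'); b=cv2.resize(p[150:310,260:420,::-1],(0,0),fx=3,fy=3,interpolation=cv2.INTER_CUBIC)
cv2.imwrite('pics/d1.png',a); cv2.imwrite('pics/d2.png',b)
```

```text
t 4.35 local 21.3 -17.8 z 0.069 ty deg -50.0 F [-0.6  0.5 -0.7] shift [0.0007 0.0046 0.    ] w -0.0004
```

View pics/d2.png

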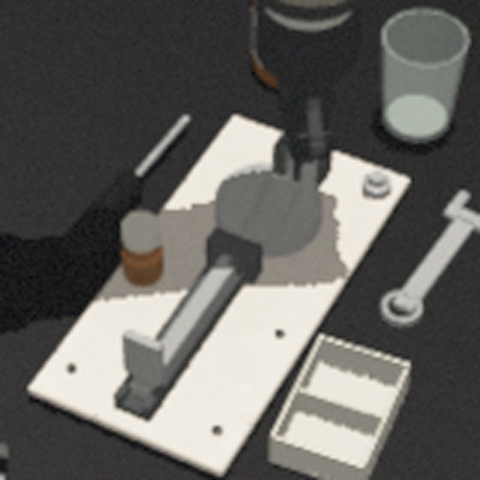

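The crop shows the fingers above the disc's keeper side with the shadow over the slot, so it's hard to read. I'll take a brightened, larger crop.

Run:
```python
from h import *
p,_=eyes.grab_frame('scene'); b=p[170:260,310:400,::-1]
b=(255*(b/255.)**.5).astype(np.uint8)
b=cv2.resize(b,(0,0),fx=6,fy=6,interpolation=cv2.INTER_CUBIC)
cv2.imwrite('pics/d3.png',b)
# expected px of pin top for joint angles
c=eyes.calibration('scene'); f=240/np.tan(np.radians(c['fov_y'])/2)
for j in (69,50,40,30,20,10,0):
    t=np.radians(j-90); 
    for z in(.085,.037):
        P=np.r_[O+.031*(np.cos(t)*EX+np.sin(t)*EY),z]; q=(P-c['origin'])@att(c['attitude']); u=c['cx']-f*q[0]/q[2]; v=c['cy']+f*q[1]/q[2]
        print(j,z,round((u-310)*6),round((v-170)*6))
```

```text
69 0.085 297 155
69 0.037 293 243
50 0.085 312 171
50 0.037 307 259
40 0.085 316 180
40 0.037 312 268
30 0.085 319 190
30 0.037 314 278
20 0.085 318 200
20 0.037 314 288
10 0.085 315 210
10 0.037 311 298
0 0.085 310 220
0 0.037 306 308
```

View pics/d3.png

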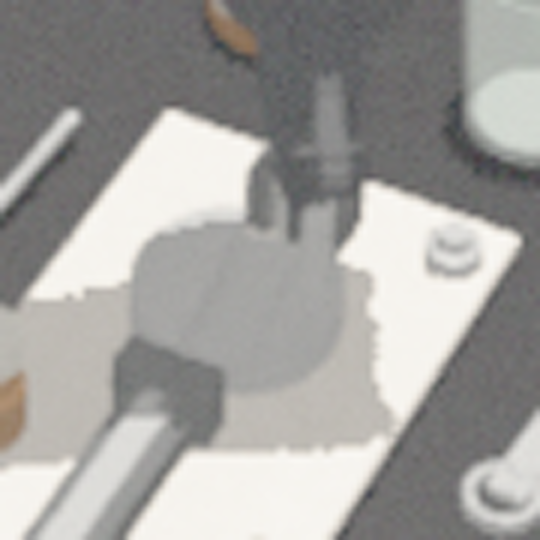

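The pin is against the finger at (318,200), which puts the joint at about 15–20°. I'll push a bit more, back off, rise and travel to behind the tab, turning on the way. Then I'll check the disc.

Call:
arm_command:
  plan: "0 0.003 0 0;0 0.002 0 0;0 0 0 0;0 -0.02 0 0;0 0 -0.04 0;0 0 -0.04 0;-0.0265 0.0355 0 0;-0.0265 0.0355 0 0;-0.0265 0.0355 0 0;-0.0265 0.0355 0 0;-0.0265 0.0355 0 0;-0.0265 0.0355 0 0;0 0 0 8.75;0 0 0 8.75;0 0 0 8.75;0 0 0 8.75"

```text
clock: 6.5
tcp_pos: [0.5453, -0.1231, 0.1497]
orientation: [3.138, 0.134, 0.003]
contact_force: [1.4, 0.6, 0.9]
grip_width: 0.0001
gripper_force: 0.0
```

Run:
```python
from h import *
goto(-235,0,54)
p,_=eyes.grab_frame('top'); a=cv2.resize(p[200:300,235:385,::-1],(0,0),fx=5,fy=5,interpolation=cv2.INTER_CUBIC)
cv2.imwrite('pics/e1.png',a)
```

```text
t 6.5 local -229.7 -2.3 z 0.1497 ty deg -85.1 F [1.4 0.6 0.9] shift [-0.0025  0.0053  0.0957] w 0.0001
```

View pics/e1.png

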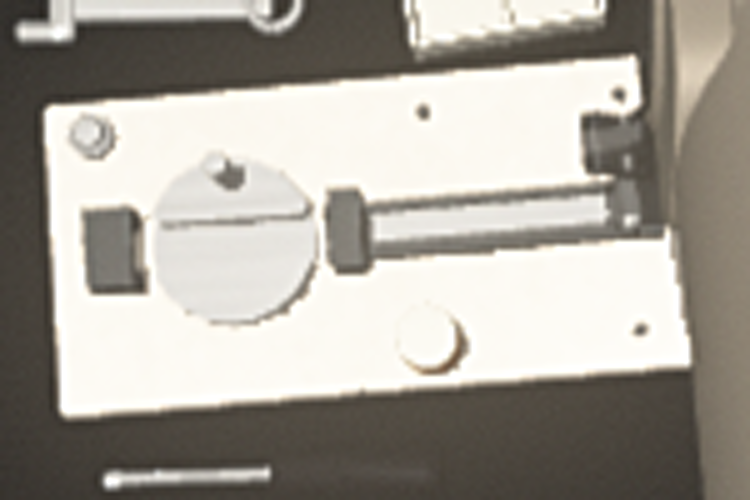

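The top view shows the slot's edge from (162,223) to (308,212), a slope of -4.3° against -4.5° for the deck edge, so the slot is aligned. The gripper is at the right, partly over the tab. I'll check the projected gripper geometry before descending.

Run:
```python
from h import *
c=eyes.calibration('top'); f=240/np.tan(np.radians(c['fov_y'])/2)
o=r.get_obs(); 
for off in ([0,0,.014],[0,0,0],[.011,.0145,.014],[-.011,-.0145,.014],[0,0,-.06],[.04,.04,-.06],[-.04,-.04,-.06],[.04,-.04,-.06]):
    P=o['tcp_pos']+R.from_rotvec(o['orientation']).apply(off); q=(P-c['origin'])@att(c['attitude']); print(off,((c['cx']-f*q[0]/q[2]-235)*5).round(),((c['cy']+f*q[1]/q[2]-200)*5).round())
print(eyes.calibration('wrist')['tool_from_camera'].round(3))
for x,y in((215,160),(610,190)): print((world('top',np.array([[x,y]])/5+[235,200]-.4,.085 if x<300 else .08)[0,:2]-O)@np.array([EX,EY]).T*1000)
```

```text
[0, 0, 0.014] 706.0 164.0
[0, 0, 0] 709.0 159.0
[0.011, 0.0145, 0.014] 736.0 137.0
[-0.011, -0.0145, 0.014] 676.0 190.0
[0, 0, -0.06] 720.0 136.0
[0.04, 0.04, -0.06] 808.0 35.0
[-0.04, -0.04, -0.06] 632.0 238.0
[0.04, -0.04, -0.06] 617.0 50.0
[[-0.001  0.961  0.276  0.069]
 [ 1.     0.001 -0.001  0.   ]
 [-0.001  0.276 -0.961 -0.129]
 [ 0.     0.     0.     1.   ]]
[ -0.6160973  -32.04779412]
[-187.39344707   -2.91521971]
```

The pin is at local (-0.6, -32), so the joint is about -1° and the slot is aligned. Now I descend behind the tab and push the bar.

Call:
arm_command:
  plan: "-0.0025 0.0053 0.032 0;0 0 0.032 0;0 0 0.0317 0;0 0 0 0;0 -0.008 0 0;0 -0.008 0 0;0 -0.008 0 0;0 -0.008 0 0;0 -0.008 0 0;0 -0.008 0 0;0 -0.008 0 0;0 -0.008 0 0;0 -0.008 0 0;0 -0.008 0 0;0 -0.008 0 0;0 -0.008 0 0"

```text
clock: 8.55
tcp_pos: [0.5352, -0.0347, 0.0547]
orientation: [3.137, 0.139, 0.004]
contact_force: [0.6, -4.7, 7.1]
grip_width: -0.0001
gripper_force: 4.2
```

Run:
```python
from h import *
goto(-88.5,0,54)
```

```text
t 8.55 local -140.8 0.0 z 0.0547 ty deg -84.9 F [ 0.6 -4.7  7.1] shift [ 0.0001 -0.0523  0.0006] w -0.0001
```

There is an upward force of about 7 N, so the tip is probably brushing the bar's tail or the guide. I'll back off slightly, raise 7 mm and continue in smaller steps.

Call:
arm_command:
  plan: "0 0.006 0 0;0 0 -0.007 0;0 -0.004 0 0;0 -0.006 0 0;0 -0.006 0 0;0 -0.006 0 0;0 -0.006 0 0;0 -0.006 0 0;0 0 0 0"

```text
clock: 9.68
tcp_pos: [0.5315, -0.0051, 0.0605]
orientation: [-3.138, -0.142, 0.0]
contact_force: [-0.1, -0.0, 0.1]
grip_width: -0.0003
gripper_force: 0.0
```

Run:
```python
from h import *
goto(-88.5,0,61)
```

```text
t 9.68 local -110.9 1.2 z 0.0605 ty deg -84.8 F [-0.1 -0.   0.1] shift [ 0.0013 -0.0224 -0.0005] w -0.0003
```

Call:
arm_command:
  plan: "0.0013 -0.005 0 0;0 -0.005 0 0;0 -0.004 0 0;0 -0.003 0 0;0 0 0 0"

```text
clock: 10.3
tcp_pos: [0.5315, 0.0114, 0.0606]
orientation: [-3.138, -0.141, -0.0]
contact_force: [0.6, -0.3, -0.4]
grip_width: 0.0001
gripper_force: 0.0
```

Run:
```python
from h import *
goto(-88.5,0,61)
p,_=eyes.grab_frame('scene'); b=p[170:290,290:410,::-1]
b=(255*(b/255.)**.6).astype(np.uint8)
cv2.imwrite('pics/f1.png',cv2.resize(b,(0,0),fx=5,fy=5,interpolation=cv2.INTER_CUBIC))
```

```text
t 10.3 local -94.5 -0.2 z 0.0606 ty deg -84.8 F [ 0.6 -0.3 -0.4] shift [-0.0002 -0.006  -0.0004] w 0.0001
```

View pics/f1.png

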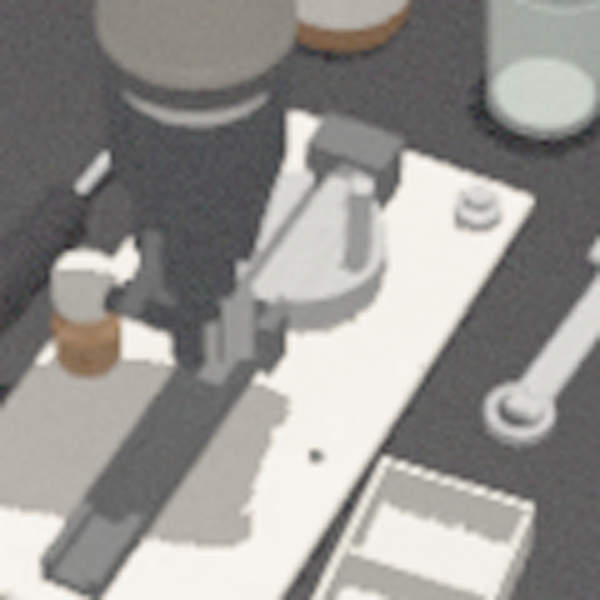

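The crop shows the bar through the slot at (300,230) and reaching the keeper at (355,155), the tab close to the strap and the jar still standing. I'll finish the last few mm.

Call:
arm_command:
  plan: "0 -0.002 0 0;0 -0.002 0 0;0 -0.002 0 0;0 -0.001 0 0;0 0 0 0"

```text
clock: 10.98
tcp_pos: [0.5308, 0.0182, 0.0606]
orientation: [-3.138, -0.141, 0.0]
contact_force: [0.9, -0.6, 0.3]
grip_width: 0.0
gripper_force: 0.1
```

Still no contact with the strap; pushing on in 1 mm steps.

Call:
arm_command:
  plan: "0 -0.001 0 0;0 -0.001 0 0;0 0 0 0"

```text
clock: 11.35
tcp_pos: [0.5306, 0.02, 0.0606]
orientation: [-3.138, -0.141, 0.0]
contact_force: [-0.6, -0.9, -0.2]
grip_width: -0.0002
gripper_force: 0.2
```

Call:
arm_command:
  plan: "0 -0.001 0 0;0 -0.001 0 0;0 -0.001 0 0;0 0 0 0"

```text
clock: 11.85
tcp_pos: [0.5305, 0.0215, 0.0606]
orientation: [3.137, 0.138, -0.0]
contact_force: [0.6, -5.1, 0.6]
grip_width: 0.0
gripper_force: 2.6
```

The force rose to 5 N with the tool lagging, so the tab is on the strap. One more small push to confirm, then I retreat up and clear.

Call:
arm_command:
  plan: "0 -0.001 0 0;0 0 0 0"

```text
clock: 12.1
tcp_pos: [0.5304, 0.0215, 0.0606]
orientation: [3.136, 0.137, -0.0]
contact_force: [1.3, -8.0, 1.2]
grip_width: -0.0002
gripper_force: 3.8
```

Call:
arm_command:
  plan: "0 0.01 0 0;0 0.015 0 0;0 0 -0.05 0;0 0 -0.05 0;0 0.05 -0.03 0;0 0.06 0 0;0 0.06 0 0;0 0.06 0 0;0 0.06 0 0;0 0 0 0"

```text
clock: 13.35
tcp_pos: [0.5565, -0.2973, 0.1902]
orientation: [3.136, 0.126, -0.001]
contact_force: [-0.8, 1.1, -0.0]
grip_width: -0.0001
gripper_force: 0.0
```

Run:
```python
from h import *
goto(-88.5,0,61)
p,_=eyes.grab_frame('top'); a=p[200:300,235:385,::-1]
cv2.imwrite('pics/g1.png',cv2.resize(a,(0,0),fx=5,fy=5,interpolation=cv2.INTER_CUBIC))
```

```text
t 13.35 local -404.2 1.7 z 0.1902 ty deg -85.4 F [-0.8  1.1 -0. ] shift [-0.0005 -0.316   0.1283] w -0.0001
```

View pics/g1.png

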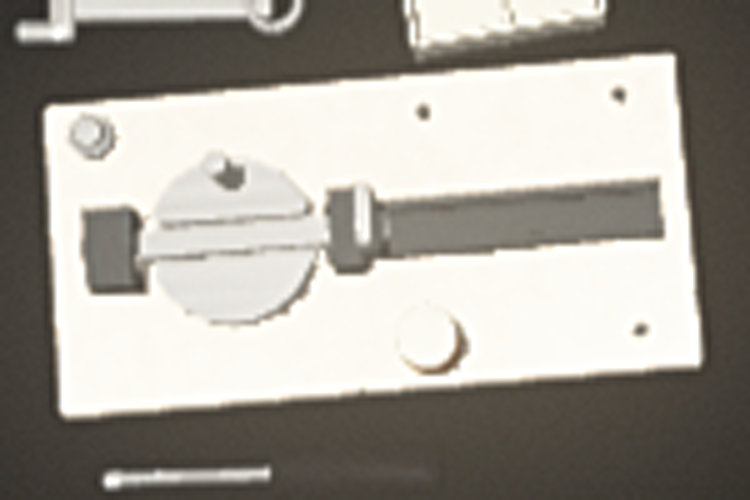

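The top view shows the bar through the aligned slot and into the keeper at (140,240). The tab is against the strap at (363,215), the bystanders haven't moved, and the arm is clear.

```bash
python3 -c "
from bench import ticket
print(ticket.hand_in())"
```

```text
the job is handed in; nothing more can be done
None
```

The job is handed in: the last view shows the slot aligned, the bar through it into the keeper with its tab against the strap, and no bystander visibly moved; the hand-in returned no verdict.

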